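# Clamp a printing block in the carving vice

## Task

Pick up the small thick printing block (wood with a dark lino face, not the thin lino sheet) and lay it lino side up on the bed of the carving vice, long side pointing from the jaw to the fence and about midway across the bed, then let go. Then wind the jaw closed only by pushing the spokes of the capstan round clockwise (seen from above), one after another, until the block is firmly gripped square between jaw and fence. Feel for the bite and stop there: do not force the capstan or crush the block, and leave the block clamped.

Things in the scene. Friction and masses are not known exactly. Their poses are not given: they have to be found in the camera images.
- block_center (a point): centre of the loose printing block: wooden, 50 (its x) x 80 (its y, long) x 24 mm high with a dark lino face, 5 mm thick, on top; 0.12 kg. The point is half-way up, 12 mm over its underside; z up. It starts lying lino side up on the table; pick it across its 50 mm width.
- bed (a point): point on the top face of the grey vice's bed (130 in x, 310 in y, 16 mm over the table), mid-width, where the block's middle belongs (6 mm to and fro along the bed still fits). Vice axes: y along it towards jaw and capstan, z up; the block's y goes along this y, either way round. 57 mm from here in -y is the face of the fence's stiff black pad, set by hand, up to 6 mm off; 1 mm per 40 N.
- jaw_face (a point): middle of the jaw's steel face, 31 mm over the table; the face is 66 mm wide, from the bed to 46 mm over the table, and looks to -y of the vice. It slides to -y as the capstan turns clockwise, pushes the block along the bed to the fence and squares it up. Axes as the vice's.
- capstan_hub (a point): on the capstan's upright axis, level with the middle of the spokes, 78 mm over the table. Hub 44 mm across, top at 96 mm. Five level steel spokes 10 mm thick, 72 degrees apart, end 91 mm from the axis in 18 mm black balls. A finger can dip between spokes to 52 mm over the table (vice parts below reach 49 mm). x lies along one spoke and turns with it; z up.
- capstan_wheel (a joint): turn of the capstan, rad; 0 with jaw wide open, growing clockwise from above; jaw closes 10 mm per rad. Stays where left. Steady friction 0.45 N m (7.5 N on a spoke 60 mm from the axis), more as the block is squeezed: 12 to 14 N there, felt in slow small steps, is a firm grip; 22 N crushes it. 2.5 to 5 rad are needed.
Not all that is in view belongs to the job. What is shaped like the part that bears block_center but pink or turquoise is not meant.

How it is judged:
On the way:
1. the block lies flat, lino side up, on the bed, midway across, released (x of block_center in the frame of bed between -0.02 and 0.02 m and y of block_center in the frame of bed between -0.04 and 0.04 m and z of block_center in the frame of bed between 0.008 and 0.016 m and angle between block_center's own z axis and vertical below 0.1 rad and contact force between the fingers and block below 0.1 N and linear speed of block below 0.02 m/s), for 0.2 s.
At the end, for the whole second after the job is handed in: The block lies flat (tilt under 0.1 rad) and lino side up on the bed, its middle within 20 mm of the middle of the bed's width and within 40 mm of the bed point along it, square to the vice within 0.08 rad, at rest, and pressed by more than 15 N by the jaw on one end and the fence on the other (x of block_center in the frame of bed between -0.02 and 0.02 m and y of block_center in the frame of bed between -0.04 and 0.04 m and z of block_center in the frame of bed between 0.008 and 0.016 m and angle between block_center's own z axis and vertical below 0.1 rad and angle between the y axis of block_center and the y axis of bed, either way round below 0.08 rad and contact force between each of jaw, fence and block above 15 N and linear speed of block below 0.005 m/s); the robot touches nothing.
It fails at once if the capstan is forced: the robot pushes on it with more than 25 N (contact force between any of the fingers, the arm and capstan_wheel above 25 N).
It fails at once if the block is crushed: the jaw squeezes it with more than 90 N (contact force between jaw and block above 90 N).
It fails at once if the jaw is pushed directly by the robot with more than 8 N instead of by the capstan (contact force between any of the fingers, the arm and jaw above 8 N).
It also fails if it takes over 72 s, if anything falls off the work surface, if the arm or the gripper's body presses on something with over 40 N, if the wrist force passes 120 N, or if a joint passes its speed limit or range.

## Robot

A 6-joint arm with a two-finger parallel gripper is mounted at the origin on a cart in front of the work surface, level with it; the furniture and walls round the work are solid. World frame = base frame: x ahead of the robot, y to its left, z up, the work surface at z = 0. Lengths are in m, angles in rad, forces in N, time in s.
With the tool pointing down it reaches from about 0.275 to 0.825 m from the base axis. Payload 4.9 kg.
Tool frame: the origin (TCP) lies midway between the tips of the shut fingers; the grasp point (between the pads) lies 19 mm behind it (bot.grip_depth is the distance from the TCP to the grasp point, in m); y points along the fingers, x is the direction in which the jaws open and shut, and the axes are right-handed (so a half turn about y gives the same grasp; the last joint's range is limited). The gripper opens to 85 mm and grips with 20 to 120 N. Pads are 22 mm wide; open, the fingers measure 114 mm over their backs; the gripper's body (76 mm by 85 mm) begins 54 mm behind the grasp point. The pads swing forward as they close: fully open they stand 13 mm farther back than shut.
Start: joints at [-1.416, 0.326, -0.193, 1.052, 0, 1.437], TCP at [0.157, -0.527, 0.192] pointing down, gripper open.
Joint ranges: [-2.65, 2.65], [-0.97, 1.79], [-1.3, 1.35], [-1.93, 2.1], [-1.47, 1.37], [-3.14, 3.14]. Speed limits (rad/s): [2.57, 2.57, 3.14, 3.14, 3.14, 3.14].

## Interface

Orientations are given as a unit quaternion [w, x, y, z].
In Python, from cell import bot gives the robot as it stands. Calls block until the motion is done:
- bot.move_pose(position, orientation): joint-space move of the TCP to a pose.
- bot.move_linear(position, speed=0.15, rotation=None, until_force=None): straight line of the TCP; rotation=None keeps the orientation; speed is the mean speed in m/s. With until_force (N) it stops when the force on the tool has changed by that much, and returns True; else False.
- bot.goto_joints(angles): joint-space move.
- bot.set_gripper(opening, grasp_force=None): opening from 0.0 (shut) to 1.0 (fully open); grasp_force is the grip in N (None keeps the last); returns when the fingers have stopped.
- bot.wait(seconds).
- bot.solve_ik(position, orientation): joint angles nearest the present ones, or None.
- bot.camera(name): name is "scene" or "side" or "wrist"; returns the picture (400x640x3 uint8, red, green, blue); there is no depth.
- bot.calibration(name): a dict with "mtx" (3x3 intrinsics, pixels), "k1" (the pictures are not rectified: a ray, as slopes to the right and down, at radius r is drawn at 1 + k1 r^2 times it, then the intrinsics apply), "extrinsics" (4x4, takes a point from world to camera coordinates); the wrist camera has in their place "hand_eye" (4x4, takes a point from camera to tool coordinates, whose origin is the TCP and whose axes are the tool frame's). Camera axes: x right, y down, z forward; pixel columns grow to the right and rows downward; lengths in m; the calibration is good to about 2 mm. A picture is of the moment at which its call begins: read the wrist's pose just before it. calibration takes no time and is no camera call.
A pose or a line that the arm cannot do raises bot.PlanningError and nothing moves.
- bot.close_job(): hands the job in, once; it reports no verdict.
Trained networks look in the newest picture that a camera, given by its name, has taken for a name from the list of things; names that differ only in an ending like _2 or _b are one class to them, and where a whole thing is asked for, a point or a joint stands for the part that bears it (a point fixed in the world has none). Each returns a list of dicts, best first, with "confidence" (0 to 1); they miss things now and then, are a little off and sometimes report something else, mostly with a low value. They report only what shows in the picture. A call takes as long as a camera call. They do not tell look-alikes from the thing itself.
- bot.search_frame(camera, thing): "bbox" ([left, top, width, height] in pixels, round what is visible of it).
Readings, each from a call of its own:
- bot.read_clock(): time.
- bot.read_joint_positions(): joint angles.
- bot.read_joint_vel(): joint speeds.
- bot.read_joint_efforts(): joint torques, N m.
- bot.read_position(): TCP position.
- bot.read_tool_rot(): TCP orientation.
- bot.read_ft_force(): force on the tool from outside, world axes, zero at the start.
- bot.read_moment(): the same for the moment, N m.
- bot.read_gripper_width(): opening from 0.0 (shut) to 1.0 (fully open).
Only numpy, scipy, OpenCV 4.12 (cv2) and the standard library are available. Lean on these libraries where they do the work, as an engineer would, in place of code of your own. Each camera call takes 0.05 s, during which the arm holds its last target.

## Working session

There is one attempt and no reset: what is moved stays moved. The work goes in short steps, each a Python script; the robot and the scene stay as the last script left them, time stands still between calls to the robot, and variables do not carry over. Pictures are saved under pics/ and viewed, and the job is handed in when it is done.

```bash
ls; mkdir -p pics
python3 - <<'E'
from cell import bot
import cv2, numpy as np
print(bot.read_clock(), bot.read_position(), bot.read_tool_rot(), bot.grip_depth)
for c in ["scene","side","wrist"]:
    im=bot.camera(c); cv2.imwrite(f"pics/{c}0.png",im[:,:,::-1])
    k=bot.calibration(c); print(c,{a:np.round(b,4).tolist() for a,b in k.items()})
    for t in ["block_center","bed","jaw_face","capstan_hub","capstan_wheel"]:
        try: print(t,[(d['confidence'],d['bbox']) for d in bot.search_frame(c,t)][:4])
        except Exception as e: print(t,e)
print(bot.read_clock())
E
```

```text
pics
0.0 [ 0.15654447 -0.52656969  0.19091391] [ 0.56715801 -0.56631437  0.42329155 -0.42242643] 0.0187
scene {'mtx': [[408.3949, 0.0, 314.7409], [0.0, 408.3949, 192.4925], [0.0, 0.0, 1.0]], 'k1': -0.084, 'extrinsics': [[-0.4998, -0.8659, 0.0223, 0.1009], [-0.4052, 0.211, -0.8895, 0.3247], [0.7655, -0.4536, -0.4564, 0.9151], [0.0, 0.0, 0.0, 1.0]]}
block_center [(0.73, [417.6, 196.2, 23.9, 19.3]), (0.58, [263.2, 186.8, 16.2, 17.8])]
bed [(0.57, [188.4, 202.8, 112.2, 50.8])]
jaw_face [(0.61, [232.8, 217.6, 18.0, 12.9])]
capstan_hub [(0.76, [189.1, 201.9, 57.3, 31.4])]
capstan_wheel [(0.67, [189.8, 202.0, 51.3, 30.8])]
side {'mtx': [[369.1462, 0.0, 318.5031], [0.0, 369.1462, 199.5636], [0.0, 0.0, 1.0]], 'k1': -0.0385, 'extrinsics': [[-0.9865, -0.1623, 0.0226, 0.4888], [-0.1195, 0.618, -0.777, 0.237], [0.1122, -0.7692, -0.629, 0.8398], [0.0, 0.0, 0.0, 1.0]]}
block_center [(0.88, [363.7, 198.6, 29.5, 12.3]), (0.88, [240.9, 218.3, 35.6, 21.0]), (0.83, [314.7, 182.1, 22.3, 24.4]), (0.47, [374.3, 145.0, 15.4, 17.9])]
bed [(0.6, [247.0, 234.7, 90.4, 115.5])]
jaw_face [(0.7, [284.7, 275.4, 31.0, 49.5])]
capstan_hub [(0.67, [244.8, 266.2, 85.9, 75.2])]
capstan_wheel [(0.61, [246.2, 267.9, 83.7, 71.9])]
wrist {'mtx': [[310.4826, 0.0, 320.8589], [0.0, 310.4826, 202.228], [0.0, 0.0, 1.0]], 'k1': -0.027, 'hand_eye': [[1.0, -0.0018, -0.0009, -0.0004], [0.0004, -0.2663, 0.9639, -0.1827], [-0.002, -0.9639, -0.2663, 0.067], [0.0, 0.0, 0.0, 1.0]]}
block_center [(0.77, [367.8, 1.6, 83.5, 30.7])]
bed []
jaw_face []
capstan_hub []
capstan_wheel []
0.9
```

View pics/scene0.png

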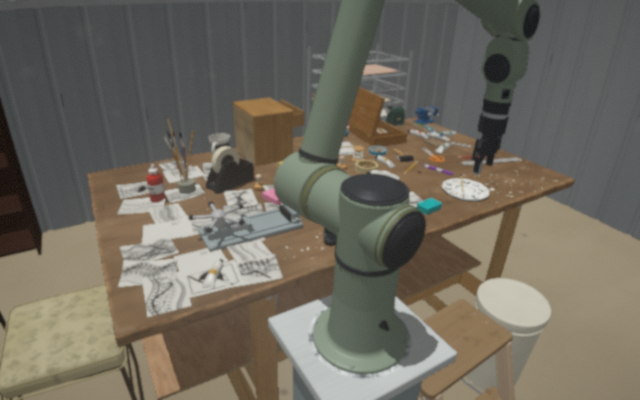

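View pics/side0.png

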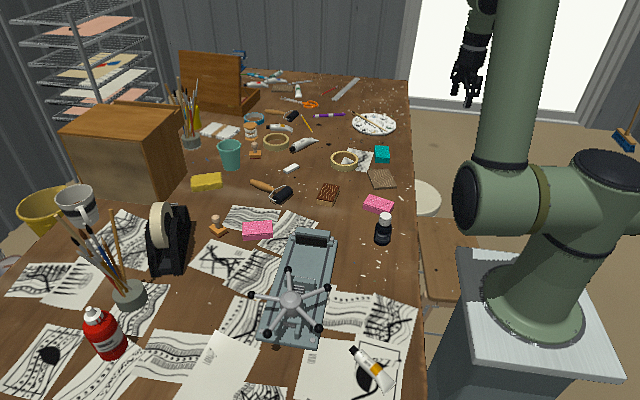

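View pics/wrist0.png

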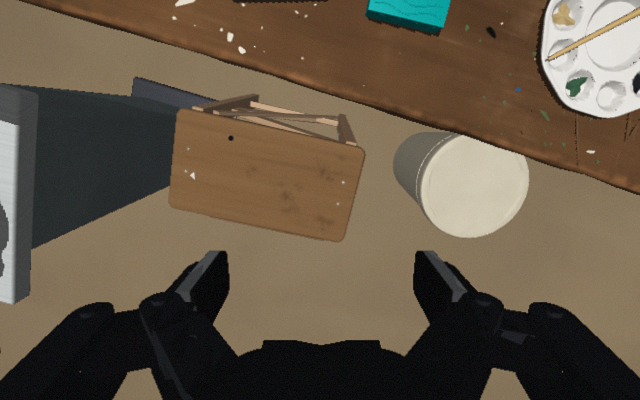

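Run:
```python
import cv2
a=cv2.imread('pics/side0.png')[130:360,230:420]; cv2.imwrite('pics/sidecrop.png',cv2.resize(a,None,fx=2.6,fy=2.6,interpolation=cv2.INTER_CUBIC))
a=cv2.imread('pics/scene0.png')[130:270,170:460]; cv2.imwrite('pics/scenecrop.png',cv2.resize(a,None,fx=2.7,fy=2.7,interpolation=cv2.INTER_CUBIC))
```

```text
(no output)
```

View pics/sidecrop.png

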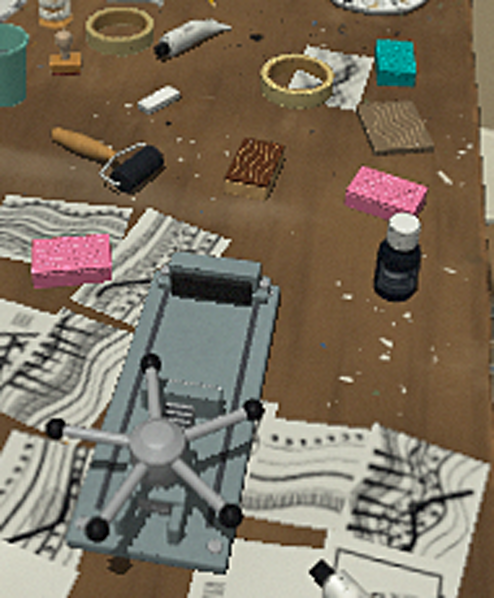

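View pics/scenecrop.png

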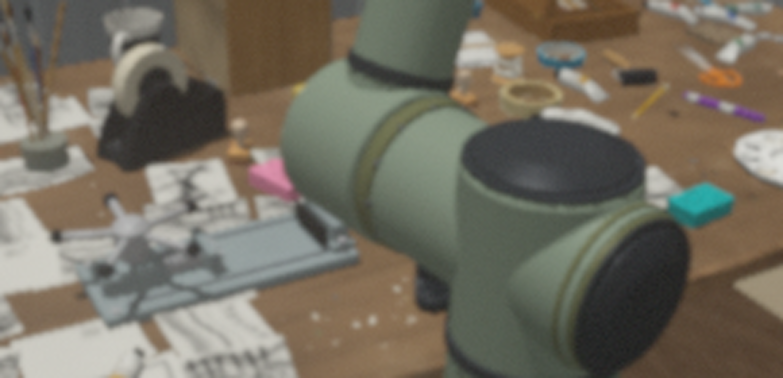

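The candidates in the side picture are:
- pink block at (257,230)
- pink block at (378,203)
- turquoise block at (382,153)
- thin brown lino sheet at (382,179)
- thick wood block with dark carved top at (328,192)

I choose (328,192): its wooden side shows below a dark face, and the crop confirms this. The vice has its fence (black pad) near (313,238) and the hub near (290,299).

```bash
cat > h.py <<'E'
from cell import bot
import cv2, numpy as np
from scipy.spatial.transform import Rotation as R
def q2R(q): return R.from_quat([q[1],q[2],q[3],q[0]])
def R2q(r): x=r.as_quat(); return [x[3],x[0],x[1],x[2]]
def cam_pose(name, p=None,q=None):
    k=bot.calibration(name)
    if name!='wrist': T=np.array(k['extrinsics'])          # world->cam
    else:
        W=np.eye(4); W[:3,:3]=q2R(q).as_matrix(); W[:3,3]=p
        T=np.linalg.inv(W@np.array(k['hand_eye']))
    return np.array(k['mtx']),k['k1'],T
def pix2w(uv,z,cam):
    K,k1,T=cam; uv=np.atleast_2d(np.array(uv,float))
    d=np.array([k1,0,0,0,0.]); n=cv2.undistortPoints(uv[:,None,:],K,d)[:,0]
    C=np.linalg.inv(T); o=C[:3,3]; r=np.c_[n,np.ones(len(n))]@C[:3,:3].T
    return o+r*((np.asarray(z)-o[2])/r[:,2])[:,None]
def w2pix(P,cam):
    K,k1,T=cam; return cv2.projectPoints(np.atleast_2d(np.array(P,float)),cv2.Rodrigues(T[:3,:3])[0],T[:3,3],K,np.array([k1,0,0,0,0.]))[0][:,0]
def down(yaw):
    """tool y down, tool x along world yaw; z = x cross y"""
    x=np.array([np.cos(yaw),np.sin(yaw),0]); y=np.array([0,0,-1.]); return R.from_matrix(np.c_[x,y,np.cross(x,y)])
def snap(name,f):
    p=bot.read_position();q=bot.read_tool_rot(); im=bot.camera(name); cv2.imwrite(f,im[:,:,::-1])
    np.savez(f+'.npz',p=p,q=q); return cam_pose(name,p,q)
def load(name,f):
    d=np.load(f+'.npz'); return cam_pose(name,d['p'],d['q'])
E
python3 - <<'E'
from h import *
c=cam_pose('side')
f=lambda uv:(np.array(uv)/2.6+[230,130])
print(np.round(pix2w(f([[258,139],[286,145],[272,188],[228,180],[257,163]]),.024,c),4))
print('hub',pix2w(f([[157,440]]),.096,c))
print('balls',np.round(pix2w(f([[151,364],[254,410],[231,517],[96,528],[56,428]]),.078,c),4))
print('bed', np.round(pix2w(f([[281,287],[228,570],[68,545],[160,270]]),.016,c),4))
r=q2R(bot.read_tool_rot()).as_matrix();print(r.round(3))
j=bot.read_joint_positions();print(j)
E
```

```text
[[ 0.5174 -0.3338  0.024 ]
 [ 0.4832 -0.3284  0.024 ]
 [ 0.4892 -0.2459  0.024 ]
 [ 0.5397 -0.2506  0.024 ]
 [ 0.512  -0.2876  0.024 ]]
hub [[0.52796079 0.15463172 0.096     ]]
balls [[0.5529 0.0688 0.078 ]
 [0.4614 0.1001 0.078 ]
 [0.4641 0.1976 0.078 ]
 [0.5576 0.2235 0.078 ]
 [0.6113 0.1454 0.078 ]]
bed [[ 0.461  -0.1024  0.016 ]
 [ 0.4638  0.2046  0.016 ]
 [ 0.589   0.2061  0.016 ]
 [ 0.5851 -0.1037  0.016 ]]
[[ 0.285  0.     0.959]
 [-0.959 -0.     0.285]
 [ 0.    -1.    -0.   ]]
[-1.41621285e+00  3.26179145e-01 -1.92557380e-01  1.05198545e+00
 -3.05484959e-06  1.43659067e+00]
```

Run:
```python
from h import *
for yaw in (0,np.pi):
  for P in ([.512,-.288,.25],[.512,-.288,.02],[.525,0,.3],[.525,-.02,.04],[.525,.15,.12]):
    j=bot.solve_ik(P,R2q(down(yaw))); print(round(yaw,2),P,None if j is None else np.round(j,2))
bot.move_pose([.512,-.288,.22],R2q(down(0)))
c=snap('wrist','pics/w1.png'); print(bot.search_frame('wrist','block_center'))
bot.move_pose([.525,0.05,.30],R2q(down(0)))
c=snap('wrist','pics/w2.png'); print(bot.read_clock())
```

```text
0 [0.512, -0.288, 0.25] [-0.64  0.37  0.02  1.22  0.    0.93]
0 [0.512, -0.288, 0.02] [-0.64  0.56 -0.31  0.71  0.    0.93]
0 [0.525, 0, 0.3] [-0.14  0.23 -0.05  1.29  0.    1.43]
0 [0.525, -0.02, 0.04] [-0.18  0.44 -0.46  0.67  0.    1.39]
0 [0.525, 0.15, 0.12] [ 0.14  0.38 -0.31  0.88  0.    1.71]
3.14 [0.512, -0.288, 0.25] [-0.64  0.37  0.02  1.22  0.   -2.21]
3.14 [0.512, -0.288, 0.02] [-0.64  0.56 -0.31  0.71  0.   -2.21]
3.14 [0.525, 0, 0.3] [-0.14  0.23 -0.05  1.29  0.   -1.71]
3.14 [0.525, -0.02, 0.04] [-0.18  0.44 -0.46  0.67  0.   -1.75]
3.14 [0.525, 0.15, 0.12] [ 0.14  0.38 -0.31  0.88  0.   -1.43]
[{'bbox': [165.4, 127.7, 77.0, 62.5], 'confidence': 0.88}, {'bbox': [429.3, 0.0, 86.9, 52.6], 'confidence': 0.87}, {'bbox': [218.4, 325.6, 21.9, 27.4], 'confidence': 0.72}, {'bbox': [303.8, 142.6, 48.2, 68.7], 'confidence': 0.66}]
3.9417
```

View pics/w1.png

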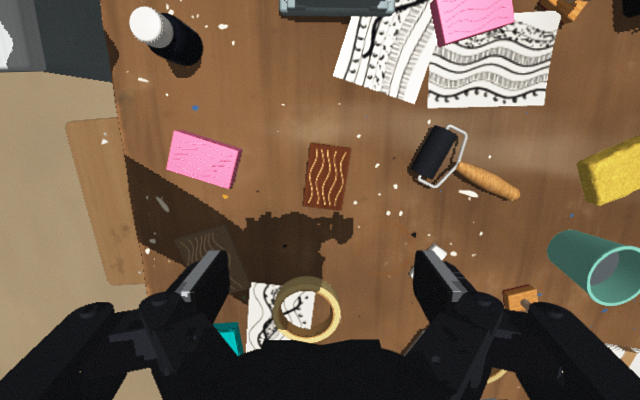

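View pics/w2.png

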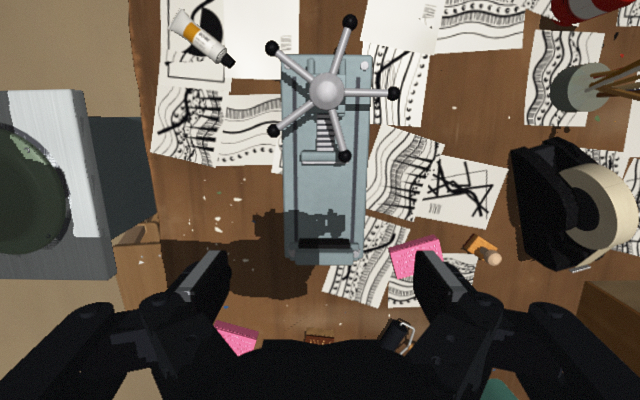

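The wrist picture shows the block at about (326,176), dark carved face up. The second shows the vice with its hub at (327,91), fence pad at (325,243) and jaw at (322,157). I'll enlarge both to get the pixels.

Run:
```python
import cv2
a=cv2.imread('pics/w1.png')[130:225,280:380]; cv2.imwrite('pics/w1c.png',cv2.resize(a,None,fx=6,fy=6,interpolation=cv2.INTER_CUBIC))
a=cv2.imread('pics/w2.png')[5:275,240:420]; cv2.imwrite('pics/w2c.png',cv2.resize(a,None,fx=2.2,fy=2.2,interpolation=cv2.INTER_CUBIC))
a=cv2.imread('pics/w2.png')[135:275,260:400]; cv2.imwrite('pics/w2d.png',cv2.resize(a,None,fx=4,fy=4,interpolation=cv2.INTER_CUBIC))
```

```text
(no output)
```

View pics/w1c.png

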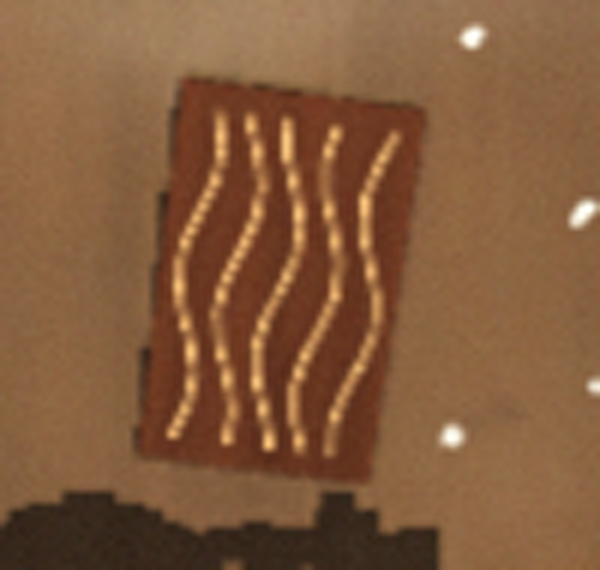

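View pics/w2c.png

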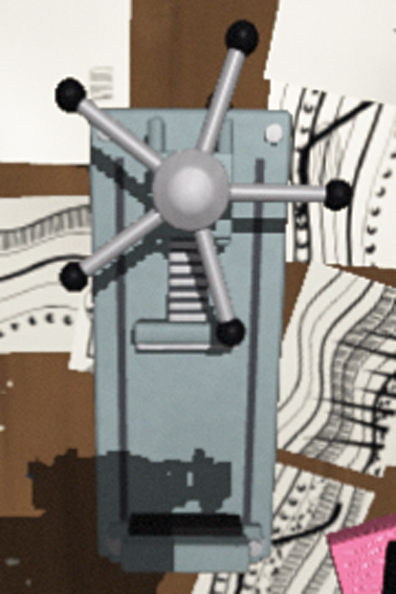

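View pics/w2d.png

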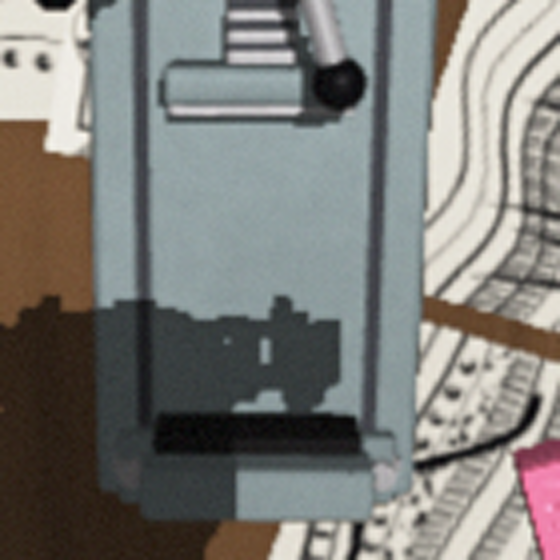

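Run:
```python
from h import *
c=load('wrist','pics/w1.png')
P=pix2w(np.array([[182,77],[427,105],[371,481],[137,457]])/6+[280,130],.024,c)
print('block',P.round(4).tolist(),P.mean(0).round(4)); 
for a,b in((0,1),(3,2),(3,0),(2,1)): d=P[b]-P[a]; print(np.linalg.norm(d).round(4),np.degrees(np.arctan2(d[1],d[0])).round(2))
c=load('wrist','pics/w2.png')
f=lambda uv:np.array(uv)/4+[260,135]
g=lambda uv:np.array(uv)/2.2+[240,5]
print('bed L edge',pix2w(f([[93,110],[100,470]]),.016,c).round(4).tolist())
print('bed R edge',pix2w(f([[430,110],[408,470]]),.016,c).round(4).tolist())
print('bed grooves L,R',pix2w(f([[142,100],[145,410],[382,100],[369,410]]),.016,c).round(4).tolist())
print('bed back corners',pix2w(g([[90,108],[288,113]]),.016,c).round(4).tolist())
print('fence face bottom',pix2w(f([[158,415],[358,417]]),.016,c).round(4).tolist())
print('jaw bottom strip top46',pix2w(f([[165,112],[300,114],[300,120],[165,120]]),.046,c).round(4).tolist())
print('hub',pix2w(g([[190,190]]),.090,c).round(4))
B=pix2w(g([[336,194],[241,38],[71,95],[73,275],[230,331]]),.078,c);print(B.round(4).tolist())
print('mean',B.mean(0))
d=B-B.mean(0);print(np.hypot(d[:,0],d[:,1]),np.degrees(np.arctan2(d[:,1],d[:,0])))
```

```text
block [[0.4981, -0.2515, 0.024], [0.5474, -0.2573, 0.024], [0.5372, -0.3363, 0.024], [0.4876, -0.3308, 0.024]] [ 0.5176 -0.294   0.024 ]
0.0496 -6.64
0.0499 -6.31
0.0799 82.44
0.0797 82.67
bed L edge [[0.4677, 0.0503, 0.016], [0.4653, -0.097, 0.016]]
bed R edge [[0.5946, 0.0499, 0.016], [0.591, -0.0973, 0.016]]
bed grooves L,R [[0.4862, 0.054, 0.016], [0.4843, -0.0707, 0.016], [0.5764, 0.0537, 0.016], [0.5744, -0.071, 0.016]]
bed back corners [[0.4695, 0.201, 0.016], [0.5942, 0.1977, 0.016]]
fence face bottom [[0.4895, -0.0729, 0.016], [0.5701, -0.074, 0.016]]
jaw bottom strip top46 [[0.4967, 0.0538, 0.046], [0.5443, 0.0529, 0.046], [0.5443, 0.0508, 0.046], [0.4966, 0.0509, 0.046]]
hub [[0.5313 0.1461 0.09  ]]
[[0.6135, 0.1448, 0.078], [0.5586, 0.2242, 0.078], [0.4667, 0.1964, 0.078], [0.4639, 0.1006, 0.078], [0.5551, 0.068, 0.078]]
mean [0.53156826 0.14681987 0.078     ]
[0.08198004 0.08196748 0.08166254 0.08194678 0.08224123] [  -1.42746108   70.75786368  142.57720439 -145.69651317  -73.33877226]
```

Run:
```python
from h import *
q=R2q(down(np.radians(-7.0)))
x,y=.5176,-.294
bot.set_gripper(0.8,40)
bot.move_pose([x,y,.10],q)
print(bot.read_ft_force(),bot.read_gripper_width())
print('f',bot.move_linear([x,y,.001],speed=.08,until_force=6), bot.read_position())
bot.set_gripper(0.0,40)
print(bot.read_gripper_width(),bot.read_ft_force())
c=snap('side','pics/s1.png')
bot.move_linear([x,y,.10],speed=.1)
print(bot.read_gripper_width(),bot.read_ft_force(),bot.read_clock())
c=snap('wrist','pics/w3.png')
snap('side','pics/s2.png')
a=cv2.imread('pics/s2.png')[60:290,230:450]; cv2.imwrite('pics/s2c.png',cv2.resize(a,None,fx=2.5,fy=2.5))
```

```text
[ 0.16607745 -0.40298466 -0.21887429] 0.8014309142490129
f False [ 0.51805967 -0.29435889  0.00161347]
0.000772273485990531 [-0.18898509  0.25788388 -0.3132423 ]
0.0026733543496168556 [-0.00474884 -0.01073003 -0.44644125] 8.9667
```

View pics/s2c.png

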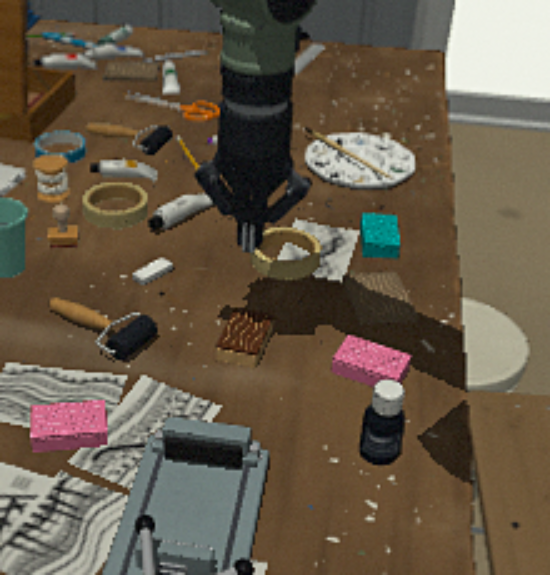

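View pics/w3.png

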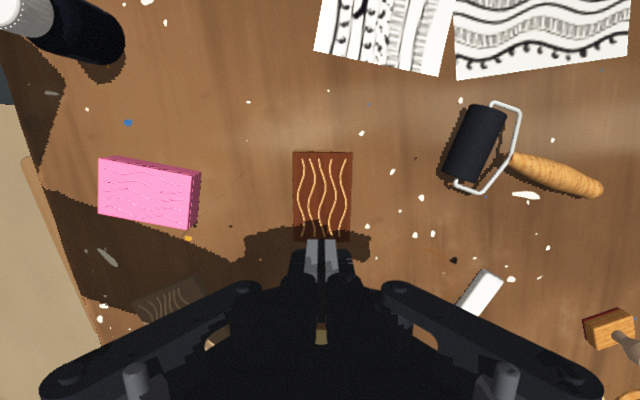

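The fingers closed on nothing. The block now shows at (322,196) in the wrist picture, ahead of the fingers. I'll recheck the geometry.

```bash
python3 - <<'E'
from h import *
c=load('wrist','pics/w3.png'); d=np.load('pics/w3.png.npz'); print(d['p'],q2R(d['q']).as_matrix().round(3))
P=pix2w([[292,152],[352,152],[351,240],[293,241]],.024,c); print(P.round(4).tolist(),P.mean(0))
print('tcp pix',w2pix(d['p'],c))
cs=cam_pose('side'); print('tcp side crop',(w2pix(d['p'],cs)-[230,60])*2.5, 'block side', (w2pix([.5176,-.294,.024],cs)-[230,60])*2.5)
d=np.load('pics/w1.png.npz'); print(d['p'])
h=np.array(bot.calibration('wrist')['hand_eye']); print(np.linalg.inv(h)@[0,0,0,1])
E
python3 - <<'E'
import cv2
a=cv2.imread('pics/s1.png')[60:290,230:450]; cv2.imwrite('pics/s1c.png',cv2.resize(a,None,fx=2.5,fy=2.5))
E
```

```text
[ 0.51709381 -0.29366359  0.09926732] [[ 0.993 -0.001  0.122]
 [-0.122  0.001  0.993]
 [-0.001 -1.     0.001]]
[[0.4976, -0.2514, 0.024], [0.5468, -0.2575, 0.024], [0.5383, -0.335, 0.024], [0.4868, -0.3296, 0.024]] [ 0.51734611 -0.29338152  0.024     ]
tcp pix [[321.88460008 228.78955137]]
tcp side crop [[246.10335815 276.42933798]] block side [[243.25589337 327.9754233 ]]
[ 0.51138023 -0.28889884  0.21990946]
[6.41177509e-04 1.66040135e-02 1.94048979e-01 1.00000000e+00]
```

View pics/s1c.png

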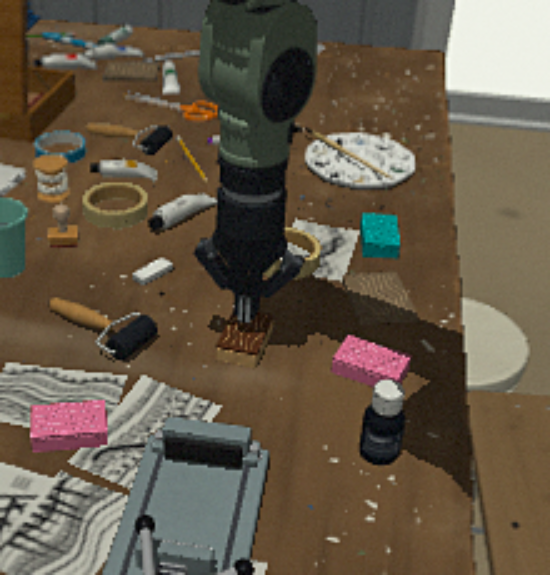

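Run:
```python
from h import *
cw=load('wrist','pics/w3.png'); cs=cam_pose('side'); d=np.load('pics/w3.png.npz');p=d['p']
for dz in (0,.01,.02,.03,.04): print(dz,w2pix(p+[0,0,dz],cw),(w2pix(p+[0,0,dz],cs)-[230,60])*2.5)
def tri(a,b):
    K,k1,T=cw;n1=cv2.undistortPoints(np.array([[a]],float),K,np.array([k1,0,0,0,0.]))[0].T
    K,k1,T2=cs;n2=cv2.undistortPoints(np.array([[b]],float),K,np.array([k1,0,0,0,0.]))[0].T
    X=cv2.triangulatePoints(T[:3],T2[:3],n1,n2);return (X[:3]/X[3]).T
print(tri([322,241],np.array([248,252])/2.5+[230,60])-p)
for f,b in (('w3',(200,290,260,390)),('s2',(130,180,300,360))):
    a=cv2.imread(f'pics/{f}.png')[b[0]:b[1],b[2]:b[3]]; cv2.imwrite(f'pics/{f}t.png',cv2.resize(a,None,fx=6,fy=6,interpolation=cv2.INTER_CUBIC))
```

```text
0 [[321.88460008 228.78955137]] [[246.10335815 276.42933798]]
0.01 [[321.91254553 234.63973246]] [[246.44777224 269.2057842 ]]
0.02 [[321.9435437  241.13322285]] [[246.79615919 261.89673745]]
0.03 [[321.97812102 248.38175666]] [[247.14858286 254.50077971]]
0.04 [[322.01693156 256.52437783]] [[247.50510829 247.01646441]]
[[-0.00035447  0.00705994  0.03774021]]
```

View pics/w3t.png

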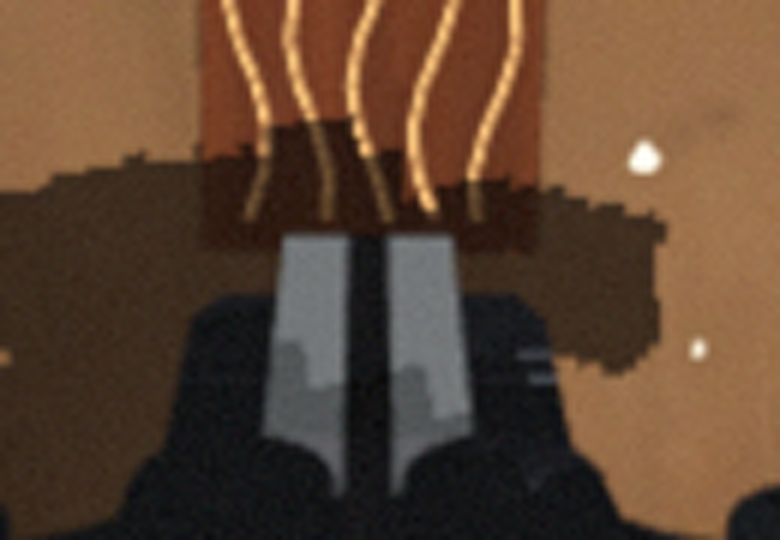

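View pics/s2t.png

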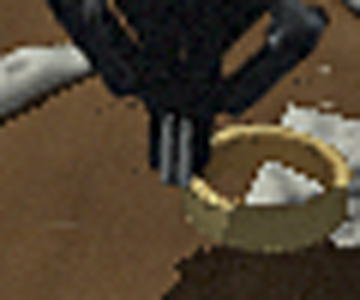

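The block did not move. In both views the shut fingertips stand about 30–38 mm higher than the reported TCP, so I'll find the true tip height by gently touching the block's top.

Run:
```python
from h import *
x,y=.5176,-.294
p=bot.read_position()
bot.move_linear([x,y,.010],speed=.15)
print(bot.read_ft_force(),bot.read_position(), bot.read_gripper_width())
try: print(bot.move_linear([x,y,-.025],speed=.03,until_force=3))
except Exception as e: print(e)
print(bot.read_ft_force(),bot.read_position(),bot.read_clock())
snap('side','pics/s3.png'); snap('wrist','pics/w4.png')
a=cv2.imread('pics/s3.png')[60:290,230:450]; cv2.imwrite('pics/s3c.png',cv2.resize(a,None,fx=2.5,fy=2.5))
bot.move_linear([x,y,.05],speed=.15)
```

```text
[0.48192366 1.3773659  0.97645573] [ 0.51803255 -0.29431016  0.01051271] 0.002883563280997457
True
[-0.64224367  1.10903601  5.95699648] [ 0.51732814 -0.29380259 -0.01550832] 10.6417
```

View pics/s3c.png

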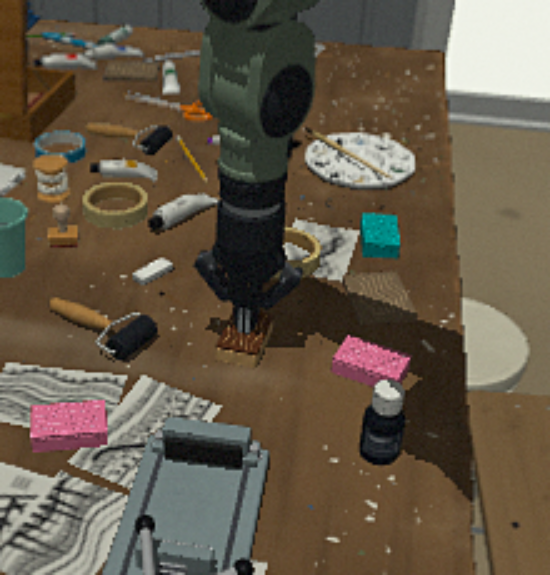

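View pics/w4.png

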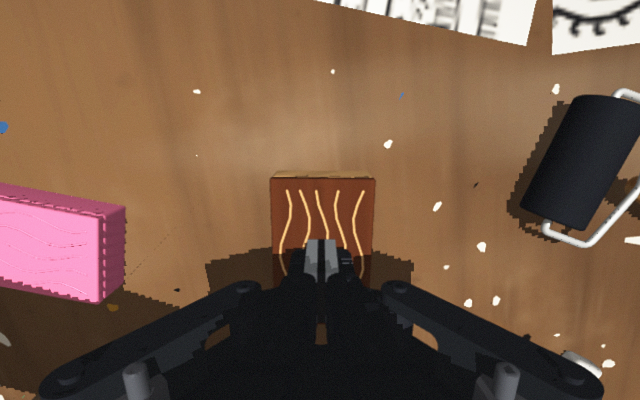

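The block's top was touched at reported z = −0.0155, so the real tips sit about 39 mm above the reported TCP. I'll compensate with this measured offset and grasp again.

```bash
echo 'OFF=0.0395  # true shut-tip height minus reported TCP z' >> h.py
python3 - <<'E'
from h import *
x,y=.5174,-.2937
bot.set_gripper(0.85,40)
print('f',bot.move_linear([x,y,.001-OFF],speed=.10,until_force=5), bot.read_position(),bot.read_ft_force())
bot.set_gripper(0.0,40)
print(bot.read_gripper_width(),bot.read_ft_force())
snap('side','pics/s4.png')
bot.move_linear([x,y,.06],speed=.12)
print(bot.read_gripper_width(),bot.read_ft_force(),bot.read_clock())
snap('wrist','pics/w5.png');snap('side','pics/s5.png')
a=[cv2.resize(cv2.imread(f'pics/{f}.png')[120:240,270:390],None,fx=3.2,fy=3.2) for f in('s4','s5')]
cv2.imwrite('pics/s45.png',np.hstack(a))
E
```

```text
f False [ 0.51795413 -0.29406273 -0.03788728] [-0.12759337  0.76872668  0.13523446]
0.5750725630129473 [0.2274664  0.11621801 6.74074237]
0.5726040584251445 [ 0.14591129 -0.26600031 -1.87888842] 14.4083
```

View pics/s45.png

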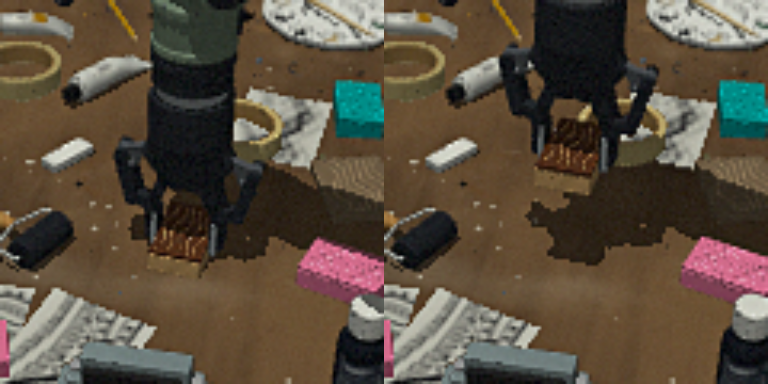

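View pics/w5.png

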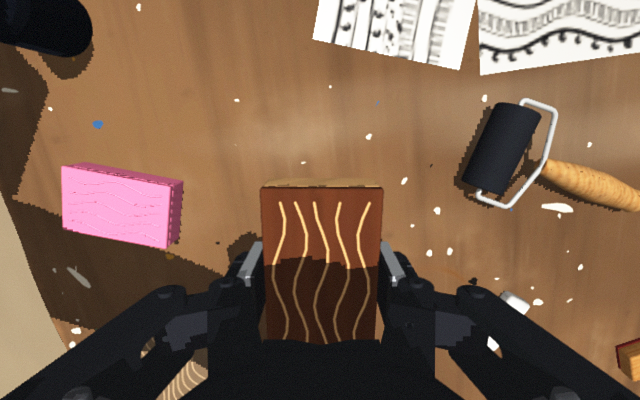

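The block is held square (gripper opening 0.573) with lino up. Next I'll place it on the bed.

Run:
```python
from h import *
q=R2q(down(np.radians(-1.1)))
x,y=.5300,-.020
bot.move_linear([.5174,-.2937,.10],speed=.2)
bot.move_pose([x,y,.08],q)
bot.wait(.1)
f0=bot.read_ft_force()
bot.move_linear([x,y,-.010],speed=.12)
print('f',bot.move_linear([x,y,-.0255],speed=.025,until_force=3), bot.read_position(),bot.read_ft_force()-f0)
bot.set_gripper(0.78)
print(bot.read_gripper_width(),bot.read_ft_force())
bot.move_linear([x,y,.08],speed=.15)
print(bot.read_clock())
bot.move_pose([x,y+.0,.2],q)
snap('wrist','pics/w6.png');snap('side','pics/s6.png')
a=cv2.imread('pics/s6.png')[180:360,220:360]; cv2.imwrite('pics/s6c.png',cv2.resize(a,None,fx=3.2,fy=3.2,interpolation=cv2.INTER_CUBIC))
print(bot.read_clock())
```

```text
f True [ 0.53031249 -0.02001099 -0.02159491] [-0.41789012 -0.91075244  6.40473865]
0.7789831602248607 [0.5799184  0.85596173 0.38344369]
18.575
19.225
```

View pics/w6.png

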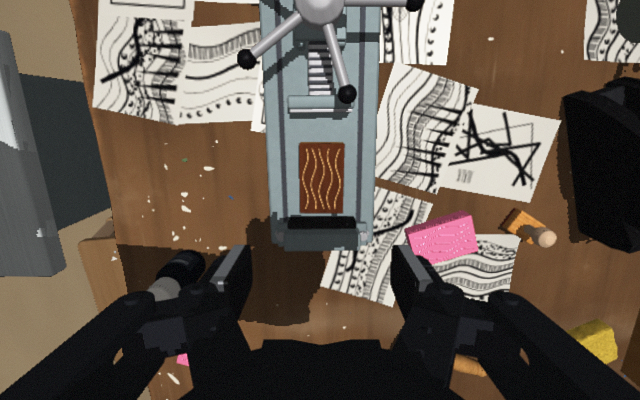

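View pics/s6c.png

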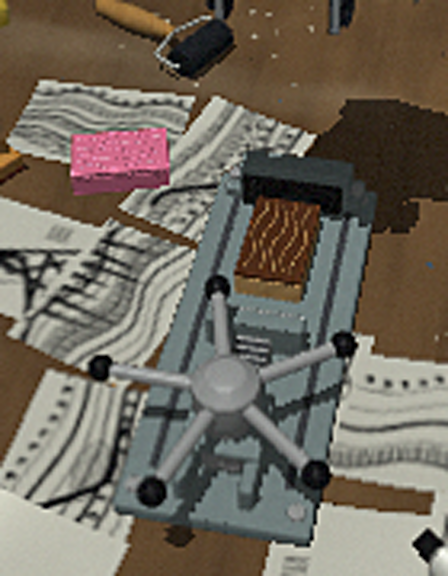

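The block lies on the bed between the jaw and fence, lino up and roughly square, centred near wrist pixel (321,178). Next is the capstan, starting with a first cautious push on the spoke at about 71°.

```bash
cat >> h.py <<'E'
H=np.array([.5315,.1467]); RR=.060; TIPZ=.068
def fpose(phi,z=TIPZ):  # phi in deg
    a=np.radians(phi); return [H[0]+RR*np.cos(a),H[1]+RR*np.sin(a),z-OFF], R2q(down(a-np.pi/2))
def base(): return bot.read_ft_force(),bot.read_moment()
def feel(phi,b):
    F=np.array(bot.read_ft_force())-b[0]; M=np.array(bot.read_moment())-b[1]; a=np.radians(phi)
    t=np.array([np.sin(a),-np.cos(a)]); Ft=-F[:2]@t; Fr=F[:2]@[np.cos(a),np.sin(a)]
    return Ft,Fr,F[2],M[2],Ft*RR+M[2]
def arc(phi,to,b,step,speed,stop,log=False):
    while phi>to+1e-6:
        n=max(phi-step,to); p,q=fpose(n); bot.move_linear(p,speed=speed,rotation=q); phi=n
        f=feel(phi,b)
        if log: print(round(phi,1),np.round(f,2))
        if f[0]>stop or np.hypot(f[0],f[1])>stop+4: print('STOP',phi,np.round(f,2)); return phi,True
    return phi,False
E
python3 - <<'E'
from h import *
bot.set_gripper(0)
p,q=fpose(107,.16); bot.move_pose(p,q); print(bot.read_joint_positions().round(2))
bot.wait(.1); b=base(); print(b)
p,q=fpose(107); print('dip',bot.move_linear(p,speed=.1,until_force=4), bot.read_ft_force()-b[0])
phi,s=arc(107,80,b,3,.02,3,True)
print(bot.read_clock()); snap('wrist','pics/w7.png'); snap('side','pics/s7.png')
a=cv2.imread('pics/s7.png')[180:360,200:400]; cv2.imwrite('pics/s7c.png',cv2.resize(a,None,fx=3,fy=3,interpolation=cv2.INTER_CUBIC))
E
```

```text
[ 0.24  0.39 -0.29  0.89 -0.    1.52]
(array([-0.2415771 ,  1.05448291,  0.36900822]), array([-0.01438838,  0.017167  , -0.0134538 ]))
dip False [ 0.90766492 -0.91755142 -0.60052391]
104 [ 0.2  -1.75  0.09 -0.01  0.01]
101 [ 0.45 -1.34  0.31 -0.    0.02]
98 [ 0.04 -0.59 -0.59  0.05  0.05]
95 [-1.17 -0.89 -0.16 -0.   -0.07]
92 [-0.57 -0.45  0.21  0.02 -0.02]
89 [ 0.42 -0.67  0.06  0.03  0.05]
86 [ 5.2  -0.48  0.91 -0.02  0.29]
STOP 86 [ 5.2  -0.48  0.91 -0.02  0.29]
24.1333
```

View pics/s7c.png

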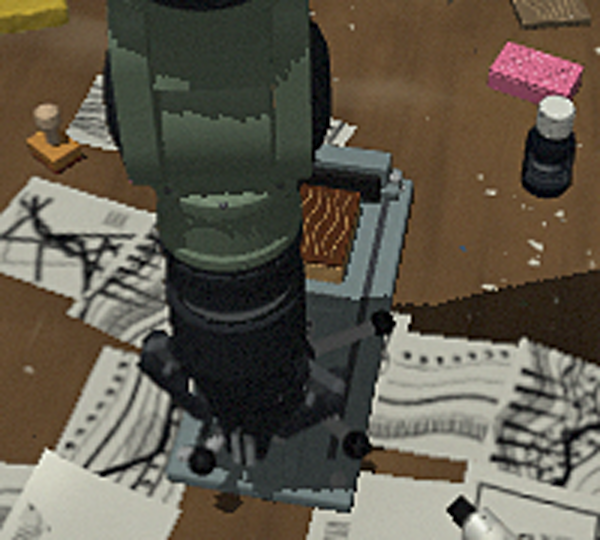

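View pics/w7.png

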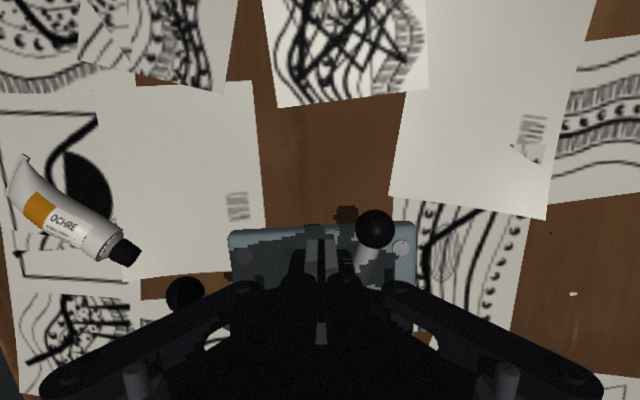

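The finger touched the spoke at about φ = 86–87°, with clean contact and no vertical load. Continuing the push.

Run:
```python
from h import *
b=(np.array([-0.24,1.05,.37])+[.3,-.3,-.1],np.array([-0.014,.017,-.0134]))
phi,s=arc(86,74,b,3,.03,14,True)
print(bot.read_clock())
if not s: phi,s=arc(74,14,b,6,.05,14,True)
print(phi,s,bot.read_clock())
```

```text
83 [ 6.07  1.36  2.75 -0.05  0.31]
80 [7.14 1.22 2.52 0.01 0.44]
77 [ 6.51  1.57  2.49 -0.02  0.37]
74 [5.84 1.91 1.58 0.02 0.37]
25.2667
68 [ 5.77  0.76  1.74 -0.01  0.33]
62 [ 5.84  0.81  0.55 -0.01  0.34]
56 [ 4.62  0.83 -0.22 -0.04  0.24]
50 [ 5.52  2.16 -0.29  0.01  0.34]
44 [ 5.17  1.4  -0.06 -0.01  0.3 ]
38 [ 5.76  1.67 -0.59 -0.02  0.32]
32 [ 5.08  2.6  -1.27 -0.03  0.28]
26 [ 6.24  1.46 -2.12 -0.03  0.35]
20 [ 4.76  2.29 -2.04 -0.02  0.27]
14 [ 4.69  2.98 -2.42 -0.02  0.26]
14 False 28.0167
```

Run:
```python
from h import *
phi=14
for k in range(2):
    p,q=fpose(phi+4); bot.move_linear(p,speed=.05,rotation=q)
    p,q=fpose(phi+4,.125); bot.move_linear(p,speed=.2)
    p,q=fpose(106,.125); bot.move_pose(p,q); bot.wait(.1); b=base()
    p,q=fpose(106); print('dip',bot.move_linear(p,speed=.15,until_force=5))
    p,q=fpose(92); bot.move_linear(p,speed=.06,rotation=q)
    phi,s=arc(92,80,b,4,.03,12,True)
    if not s: phi,s=arc(phi,14,b,6,.055,11,True)
    print(phi,s,bot.read_clock())
    if s: break
```

```text
dip False
88 [ 0.58  0.75 -0.65 -0.01  0.02]
84 [5.01 1.44 3.38 0.   0.3 ]
80 [6.21 1.41 2.85 0.01 0.39]
74 [5.02 1.61 2.41 0.04 0.34]
68 [ 4.89  1.65  1.68 -0.01  0.28]
62 [5.29 2.32 2.43 0.05 0.37]
56 [6.   1.6  1.63 0.   0.36]
50 [ 5.74  1.81  1.9  -0.06  0.28]
44 [6.21 1.98 0.02 0.01 0.38]
38 [5.25 1.32 1.01 0.03 0.35]
32 [ 6.8   2.38 -0.04  0.06  0.47]
26 [ 5.71  2.45 -0.74  0.02  0.36]
20 [ 5.81  1.99 -0.82  0.02  0.37]
14 [ 6.02  2.36 -1.42 -0.03  0.33]
14 False 34.8333
dip False
88 [ 1.5  -0.34 -0.31  0.04  0.13]
84 [6.61 1.18 2.26 0.01 0.41]
80 [6.89 1.4  2.33 0.04 0.45]
74 [5.16 1.08 2.15 0.02 0.33]
68 [5.44 0.74 1.59 0.06 0.39]
62 [4.83 1.98 1.86 0.02 0.31]
56 [6.42 1.91 1.82 0.01 0.4 ]
50 [ 5.87  1.23  1.04 -0.02  0.34]
44 [ 5.76  0.91  0.72 -0.01  0.34]
38 [ 5.42  1.67 -0.05  0.03  0.35]
32 [4.88 1.51 0.28 0.04 0.33]
26 [ 5.67  1.52 -0.16  0.03  0.37]
20 [ 5.69  1.96 -0.55  0.03  0.37]
14 [ 6.13  1.67 -1.33  0.05  0.42]
14 False 41.65
```

Run:
```python
from h import *
phi=14
p,q=fpose(phi+4); bot.move_linear(p,speed=.05,rotation=q)
p,q=fpose(phi+4,.125); bot.move_linear(p,speed=.2)
p,q=fpose(106,.125); bot.move_pose(p,q); snap('side','pics/s8.png')
a=cv2.imread('pics/s8.png')[180:360,200:400]; cv2.imwrite('pics/s8c.png',cv2.resize(a,None,fx=4,fy=3.3,interpolation=cv2.INTER_CUBIC))
print(bot.read_clock())
```

```text
43.6833
```

View pics/s8c.png

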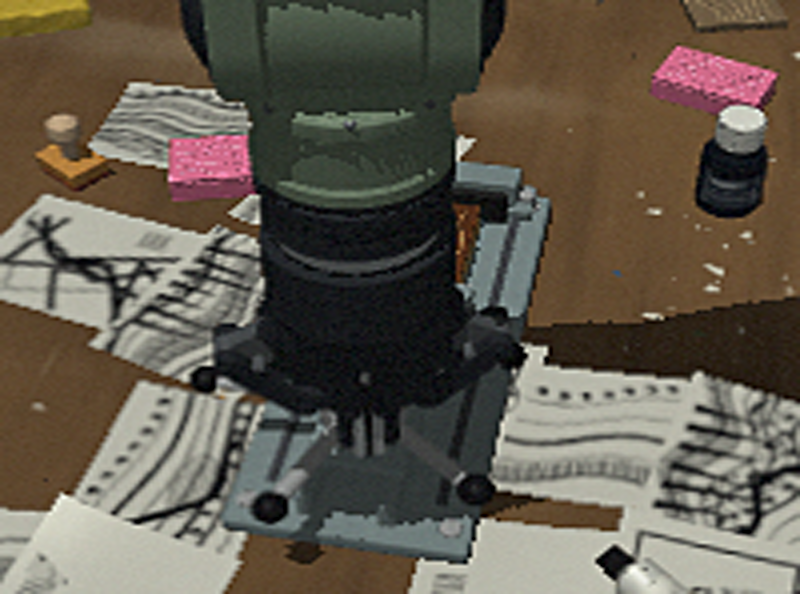

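The arm hides the block here, so I'll go by feel: small steps, stopping at the first rise in force.

Run:
```python
from h import *
bot.wait(.1); b=base(); np.save('b.npy',np.array(b))
p,q=fpose(106); print('dip',bot.move_linear(p,speed=.15,until_force=5))
p,q=fpose(90); bot.move_linear(p,speed=.06,rotation=q)
phi,s=arc(90,65,b,3,.035,8.2,True)
if not s: phi,s=arc(phi,30,b,2,.03,8.2,True)
print(phi,s,bot.read_clock())
```

```text
dip False
87 [ 4.78  3.03  4.02 -0.01  0.28]
84 [ 5.57  2.31  4.78 -0.01  0.33]
81 [ 5.99  2.26  4.38 -0.06  0.3 ]
78 [6.57 2.05 5.65 0.02 0.41]
75 [ 6.36  1.63  5.1  -0.07  0.31]
72 [6.26 2.57 5.52 0.01 0.38]
69 [ 6.36  1.5   4.61 -0.02  0.37]
66 [ 6.82  2.37  4.57 -0.08  0.33]
65 [ 7.46  1.91  3.69 -0.05  0.4 ]
63 [ 6.78  1.81  4.04 -0.01  0.39]
61 [7.8  2.19 4.64 0.01 0.48]
59 [ 7.64  2.43  5.42 -0.01  0.45]
57 [10.07  2.84  5.89 -0.12  0.49]
STOP 57 [10.07  2.84  5.89 -0.12  0.49]
57 True 48.0
```

Run:
```python
from h import *
b=np.load('b.npy')
print(np.round(feel(57,b),2))
phi,s=arc(57,45,b,.7,.015,11.9,True)
bot.wait(.1); print(np.round(feel(phi,b),2),np.round(feel(phi,b),2),phi,s,bot.read_clock())
```

```text
[10.07  2.84  5.89 -0.12  0.49]
56.3 [11.45  3.81  6.79 -0.04  0.64]
55.6 [11.85  3.26  5.28 -0.06  0.65]
54.9 [11.79  3.58  6.8  -0.06  0.64]
54.2 [12.35  2.65  7.29 -0.03  0.71]
STOP 54.19999999999999 [12.35  2.65  7.29 -0.03  0.71]
[ 1.255e+01  3.380e+00  5.480e+00 -1.000e-02  7.500e-01] [ 1.255e+01  3.380e+00  5.480e+00 -1.000e-02  7.500e-01] 54.19999999999999 True 49.1
```

The force at the spoke is a steady 12.5 N (0.75 N m), inside the firm-grip band. I'll back off, rise clear and check.

Run:
```python
from h import *
p,q=fpose(60); bot.move_linear(p,speed=.04,rotation=q)
p,q=fpose(68); bot.move_linear(p,speed=.08,rotation=q)
p,q=fpose(68,.16); bot.move_linear(p,speed=.2)
bot.move_pose([.525,-.06,.25],R2q(down(0))); bot.wait(.2)
c=snap('wrist','pics/w9.png'); 
bot.move_pose([.45,-.35,.25],R2q(down(0))); snap('side','pics/s9.png'); print(bot.read_clock())
a=cv2.imread('pics/s9.png')[180:360,220:360]; cv2.imwrite('pics/s9c.png',cv2.resize(a,None,fx=3.2,fy=3.2,interpolation=cv2.INTER_CUBIC))
a=cv2.imread('pics/w9.png')[0:230,240:400]; cv2.imwrite('pics/w9c.png',cv2.resize(a,None,fx=2.6,fy=2.6,interpolation=cv2.INTER_CUBIC))
```

```text
52.8833
```

View pics/s9c.png

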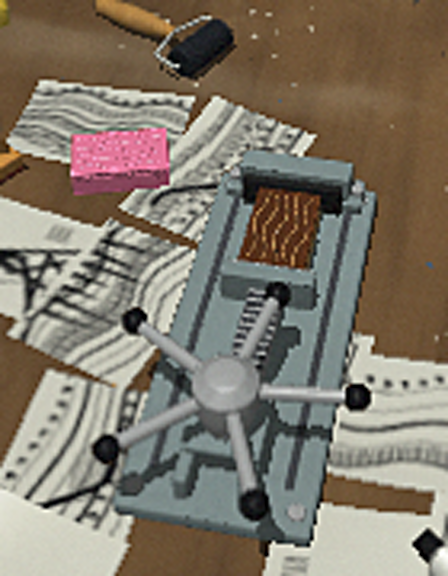

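View pics/w9c.png

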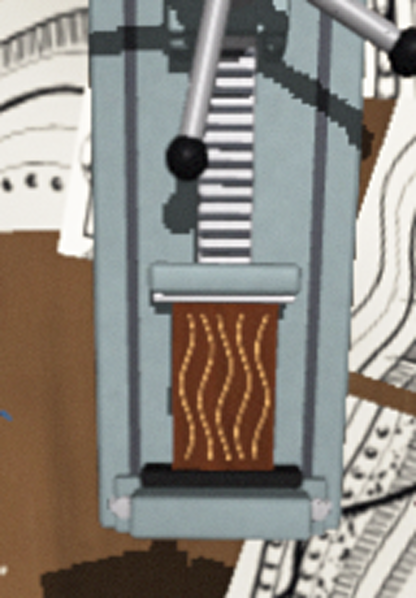

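The block is held square between the jaw (crop row 300) and fence pad (row 470), lying flat and centred between the grooves. The robot is clear of everything, so I'm handing in.

Run:
```python
from h import *
bot.close_job(); print(bot.read_clock())
```

```text
the job is handed in; nothing more can be done
the job is handed in; nothing more can be done
```

The block is clamped lino side up between the jaw and fence, and I handed the job in at about 53 s of the 72 s allowed. The hand-in gives no verdict.

- **Placing:** I set the wooden block on the bed about midway across, long side from jaw to fence, and let go.
- **First grasp:** It closed on nothing, because the real fingertips stand about 39 mm higher than the reported TCP. I measured this by a light touch on the block's top, corrected for it, and the second grasp held without moving the block.
- **Winding:** I pushed four spokes in turn clockwise, about 250° or 4.3 rad in all. The bite came near the end and I stopped there. At rest after the last small step the push on the spoke was 12.5 N (0.75 N m), within the 12–14 N grip range. The highest total force I read was about 15 N, but readings were only taken between steps.
- **Last checks:** The side and wrist pictures show the block flat, square, and touching both jaw and fence near the middle of the bed, with the robot well clear.
- **Not measured:** I had no direct reading of the clamping force on the block. From the spoke torque I estimate about 30 N.
- **Disagreed:** Readings taken at rest during free winding were about 5.5 N, below the stated 7.5 N friction. The real grip may be a little firmer than the reading suggests.

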